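# Put the printing things away with their own kind

### The arm

A 7-joint arm with a two-finger parallel gripper is mounted at the origin on the work surface. World frame = base frame: x ahead of the robot, y to its left, z up, the work surface at z = 0. Lengths are in mm, angles in rad, forces in N, time in s.
With the tool pointing down it reaches from about 425 to 950 mm from the base axis. Payload 4.7 kg.
Tool frame: the origin (TCP) lies on the centre line of the jaws, within the pads' length; the fingertips stand 14 mm ahead of it and the grasp point (between the pads) lies 5 mm behind it; z points along the fingers, y is the line along which they close (so a half turn about z gives the same grasp; the last joint's range is limited). The gripper opens to 85 mm and grips with 20 to 120 N. Pads are 22 mm wide; open, the fingers measure 114 mm over their backs; the gripper's body (76 mm by 85 mm) begins 54 mm behind the grasp point. The pads swing forward as they close: fully open they stand 13 mm farther back than shut.
Start: joints at [-1.316, 0.469, -0.049, 1.532, 0.024, 1.141, -0.082], TCP at [188.962, 648.028, 245.335] pointing down, gripper open.
Joint ranges: [-2.59, 2.59], [-0.33, 1.99], [-1.39, 1.29], [0.1, 2.45], [-1.04, 4.18], [0.21, 1.99], [-2.66, 2.66]. Speed limits (rad/s): [2.57, 2.57, 3.14, 3.14, 3.14, 3.14, 3.14].

### API

Orientations are given as a unit quaternion [w, x, y, z].
In Python, from rig import bot gives the robot as it stands. The module is installed in compiled form; this text tells all that it offers.
- The arm moves only by the tool jog_arm, never from a script. Its argument "targets" is a list of rows, each an object with "linear": the shift along the tool's x, y, z in cm, a list of three; "angular": the turn, a rotation vector about the tool's x, y, z in rad, a list of three; "gripper": the finger opening in cm, from 0 to 8.54. A call has 1 to 5 rows; each row is the pose to reach, as a shift and turn from the pose commanded when the call began, along the tool's axes at that moment; what a row does not reach only later rows make up. A row lasts 1/12 s, in which the tool goes at most 41.7 mm and 7.16 degrees, less where a joint would pass 70% of its speed; a pose out of reach is approached as far as the arm can. A call with a gripper value outside its range is refused whole. The fingers move at their own pace and stop on an object; the grip force is fixed at half the most. Time passes only in rows, so rows that repeat a pose let the fingers close. It gives the time, the measured TCP pose, the force, the opening and the grip force at its end, in the units of the state.
- bot.state(): the state, without advancing time (a new reading comes with each control period).
- bot.snapshot(name): name is "side" or "top" or "wrist"; returns (picture, depth): 420x560x3 uint8, blue, green, red; 420x560 float32, mm along the optical axis (not along the pixel's ray), 0 where there is no reading.
- bot.calibration(name): a dict with "fovy" (degrees; the focal length in pixels is half the picture's height over the tangent of half this angle, whatever the lens; pixels are square), "cx", "cy" (the principal point, pixels), "k1" (the pictures are not rectified: a ray, as slopes to the right and down, at radius r is drawn at 1 + k1 r^2 times it, then the intrinsics apply), "rvec" (rotation vector, rad) and "tvec" (3), from world to camera coordinates, as OpenCV has them. Camera axes: x right, y down, z forward; pixel columns grow to the right and rows downward; lengths in mm; the calibration is good to about 2 mm. A picture is of the moment at which its call begins: read the wrist's pose just before it. calibration takes no time and is no camera call; for the wrist camera it gives the pose at the moment of the call.
- bot.finish_job(): hands the job in; it is judged then, once.
The state is a dict: "t": time; "joints": joint angles; "qd": joint speeds; "tau": joint torques, N m; "position": TCP position; "ee_rot": TCP orientation; "force": force on the tool from outside, world axes, zero at the start; "wrist_torque": the same for the moment, N m; "gripper_width": finger opening in mm; "grasp_force": force on a finger pad.
Only numpy, scipy, OpenCV 4.12 (cv2) and the standard library are available. Lean on these libraries where they do the work, as an engineer would, in place of code of your own. Each camera call takes 0.05 s, during which the arm holds its last target. There are 200 camera calls.

### The job

Tidy the cutting mat after the printing class: of the three grey trays on it one already holds a toothbrush, one a wooden stamp and one an ink jar. Put the two toothbrushes, the two wooden stamps and the ink jar that are still out on the mat into the tray with their own kind, each resting flat on the bare tray floor and not on top of anything: stamps and jar standing upright, brushes with the bristles up. Do not knock over the drinking glass.

Things in the scene. Friction and masses are not known exactly. Their poses are not given: they have to be found in the camera images.
- brush_a: Loose toothbrush lying on its back on the mat, white, bristles up; 150 mm long, 18 g. Origin: on its flat underside, midway along it; x runs towards the bristles, z up. Handle 13 mm wide, 11 mm high from x = -75 to +19 mm (grip it across y, at or just behind the origin); neck 7 mm wide, 6 mm high; head 12 mm wide about x = +62 mm, bristle tops 16 mm up.
- brush_b: Second toothbrush lying on its back on the mat, white, bristles up; 150 mm long, 18 g. Origin: on its flat underside, midway along it; x runs towards the bristles, z up. Handle 13 mm wide, 11 mm high from x = -75 to +19 mm (grip it across y, at or just behind the origin); neck 7 mm wide, 6 mm high; head 12 mm wide about x = +62 mm, bristle tops 16 mm up.
- stamp_a: Loose turned-beech hand stamp standing on its face; round about z. Origin: centre of its underside, z up. Disc foot 46 mm in diameter and 12 mm high, narrow neck, and a ball knob 26 mm in diameter with its centre 49 mm up (grip it there); 62 mm high, 60 g.
- stamp_b: Second turned-beech hand stamp standing on its face; round about z. Origin: centre of its underside, z up. Disc foot 46 mm in diameter and 12 mm high, narrow neck, and a ball knob 26 mm in diameter with its centre 49 mm up (grip it there); 62 mm high, 60 g.
- jar: Loose closed ink jar standing on the mat: white, 44 mm in diameter, with a ribbed metal lid 46 mm in diameter from 34 mm up to its top at 48 mm; 80 g. Origin: centre of its underside, z up.
- brush_tray: Grey plastic open tray, fixed to the mat, one of three alike (175 mm along its x, 150 mm along its y, 25 mm high, walls and floor 4 mm thick). Origin: centre of its underside, so its inner floor is at z = +4 mm; inside it is 167 x 142 mm. It already holds one toothbrush of the same make, lying along x at y = +50 mm; the rest of its floor is free (a brush fits flat along its x only).
- stamp_tray: Grey plastic open tray, fixed to the mat, one of three alike (175 mm along its x, 150 mm along its y, 25 mm high, walls and floor 4 mm thick). Origin: centre of its underside, so its inner floor is at z = +4 mm; inside it is 167 x 142 mm. It already holds one stamp of the same make, loose, standing near x = +49 mm, y = 0; the rest of its floor is free.
- jar_tray: Grey plastic open tray, fixed to the mat, one of three alike (175 mm along its x, 150 mm along its y, 25 mm high, walls and floor 4 mm thick). Origin: centre of its underside, so its inner floor is at z = +4 mm; inside it is 167 x 142 mm. It already holds one ink jar of the same make, loose, standing near x = +49 mm, y = 0; the rest of its floor is free.
- tumbler: Loose empty drinking glass standing among the stamps and the jar, 66 mm across the rim, 85 mm high; origin: centre of its underside. Not to be knocked over. The black mat under everything has its top at z = 3 mm; an ink knife, an eraser and a sharpener, under 13 mm high, also lie loose near the brushes and do not matter.

How it is judged (in metres and radians):
At the end, for the whole second after the job is handed in: Both toothbrushes lie in the toothbrush tray (bristles up), both stamps stand in the stamp tray and the jar stands in the jar tray: underside within 5.5 mm of the tray floor, tilted less than 0.12 rad, wholly inside the tray, released and at rest (x of brush_a in the frame of brush_tray between -0.025 and 0.025 m and y of brush_a in the frame of brush_tray between -0.068 and 0.068 m and z of brush_a in the frame of brush_tray between 0 and 0.0095 m and angle between each of brush_a, stamp_a, brush_b, stamp_b, jar's own z axis and vertical below 0.12 rad and linear speed of each of brush_a, stamp_a, brush_b, stamp_b, jar below 0.02 m/s and angular speed of each of brush_a, stamp_a, brush_b, stamp_b, jar below 0.3 rad/s and x of stamp_a in the frame of stamp_tray between -0.064 and 0.064 m and y of stamp_a in the frame of stamp_tray between -0.052 and 0.052 m and z of stamp_a in the frame of stamp_tray between 0 and 0.0095 m and x of brush_b in the frame of brush_tray between -0.025 and 0.025 m and y of brush_b in the frame of brush_tray between -0.068 and 0.068 m and z of brush_b in the frame of brush_tray between 0 and 0.0095 m and x of stamp_b in the frame of stamp_tray between -0.064 and 0.064 m and y of stamp_b in the frame of stamp_tray between -0.052 and 0.052 m and z of stamp_b in the frame of stamp_tray between 0 and 0.0095 m and x of jar in the frame of jar_tray between -0.064 and 0.064 m and y of jar in the frame of jar_tray between -0.052 and 0.052 m and z of jar in the frame of jar_tray between 0 and 0.0095 m); the robot touches nothing.
It fails at once if the drinking glass is knocked over (angle between tumbler's own z axis and vertical above 0.6 rad).
It also fails if it takes over 134 s, if anything falls off the work surface, if the arm or the gripper's body presses on something with over 40 N, if the wrist force passes 120 N, or if a joint passes its speed limit or range.

## Working session

There is one attempt and no reset: what is moved stays moved. The work goes in short steps, Python scripts to look and compute and a tool call to move; the robot and the scene stay as the last step left them, time stands still between calls to the robot, and variables do not carry over. Pictures are saved under pics/ and viewed, at most 14 in all, crops included, and the job is handed in when it is done.

Besides the shell and the picture viewer there is one more tool, called after "Request:" as name(argument=value, ...), one argument or row to a line, values as JSON. jog_arm: Moves the arm, as the interface text tells. Its arguments: {"type":"object","properties":{"targets":{"type":"array","items":{"type":"object","properties":{"linear":{"type":"array","items":{"type":"number"}},"angular":{"type":"array","items":{"type":"number"}},"gripper":{"type":"number"}}}}},"required":["targets"]}

```bash
mkdir -p pics
cat > h.py <<'E'
import numpy as np, cv2
from rig import bot
from scipy.spatial.transform import Rotation as R
def cal(n):
    c=bot.calibration(n); f=210/np.tan(np.radians(c["fovy"])/2)
    K=np.array([[f,0,c["cx"]],[0,f,c["cy"]],[0,0,1.]]); D=np.array([c["k1"],0,0,0,0.])
    return K,D,cv2.Rodrigues(np.array(c["rvec"],float))[0],np.array(c["tvec"],float).ravel()
def cloud(n,name=None):
    C=cal(n); im,d=bot.snapshot(n)
    if name: cv2.imwrite(f"pics/{name}.png",im); np.savez(f"pics/{name}.npz",im=im,d=d,K=C[0],D=C[1],R=C[2],t=C[3])
    return im,d,world(C,d)
def world(C,d):
    K,D,Rm,t=C; v,u=np.mgrid[:420,:560]
    p=cv2.undistortPoints(np.stack([u,v],-1).reshape(-1,1,2).astype(float),K,D).reshape(420,560,2)
    P=np.dstack([p*d[...,None],d]).astype(float)
    W=(P-t)@Rm; W[d==0]=np.nan
    return W
def tool():
    s=bot.state(); q=np.array(s["ee_rot"],float).ravel()
    return np.array(s["position"]),R.from_quat(q[[1,2,3,0]]),s
E
python3 - <<'E'
from h import *
im,d,W=cloud("top","top0"); cloud("side","side0")
p,r,s=tool(); print(s["t"],p,r.as_matrix().round(3))
E
```

```text
0.1 [188.85352071 647.51920908 244.36480484] [[-0.96   0.28  -0.   ]
 [ 0.28   0.96  -0.002]
 [-0.    -0.002 -1.   ]]
```

View pics/top0.png

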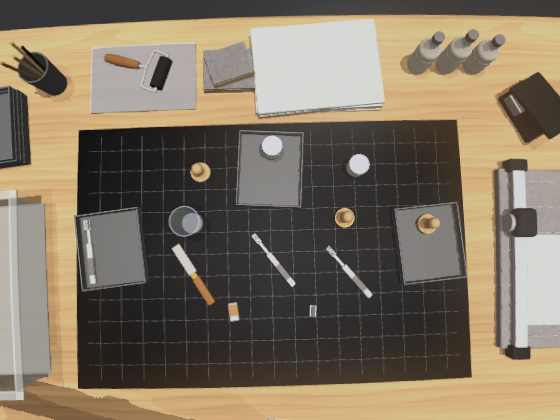

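View pics/side0.png

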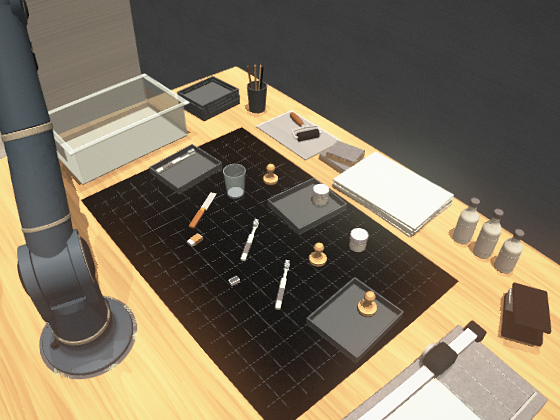

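Top view: brush tray (111,248), jar tray (270,168), stamp tray (430,243). Loose stamps are at (200,172) and (345,217), the jar at (358,164), the glass at (186,222), and brushes at (273,260) and (349,272) with the heads to the upper left.

```bash
cat > m.py <<'E'
from h import *
z=np.load("pics/top0.npz"); im,d=z["im"],z["d"]; W=world((z["K"],z["D"],z["R"],z["t"]),d)
def box(n,u0,u1,v0,v1,zl,zh,bright=0):
    w=W[v0:v1,u0:u1].reshape(-1,3); b=im[v0:v1,u0:u1].max(2).ravel()
    w=w[(w[:,2]>zl)&(w[:,2]<zh)&(b>=bright)]
    if len(w)<4: print(n,len(w)); return
    (c,s,a)=cv2.minAreaRect(w[:,:2].astype(np.float32))
    print(n,len(w),"med",np.median(w,0).round(1),"rect",np.round(c,1),np.round(s,1),round(a,1),"zmax",w[:,2].max().round(1))
    return w
for n,u0,u1,v0,v1 in [("sL",185,215,158,186),("sR",330,360,203,230),("sT",412,445,210,236)]:
    box(n,u0,u1,v0,v1,48,75); 
box("jar",343,375,150,178,42,60); box("jarT",258,286,133,162,42,62)
box("tumb",165,207,203,240,70,100)
for n,a in [("bt",(72,150,203,294)),("jt",(232,308,126,212)),("st",(388,468,200,288))]: box(n,*a,20,32)
for n,a in [("b1",(248,298,230,290)),("b2",(322,375,242,300)),("bT",(80,100,216,285))]:
    w=box(n,*a,-5,40,110)
    m=w[:,:2].mean(0); e=np.linalg.svd(w[:,:2]-m)[2][0] if len(w)<3000 else None
    t=(w[:,:2]-m)@e; print("  axis",e.round(3),"ends",(m+e*t.min()).round(1),(m+e*t.max()).round(1))
for n,(u,v) in dict(mat=(300,340),c=(280,210)).items(): print(n,W[v,u].round(1))
E
python3 m.py
```

```text
sL 113 med [684.1 157.6  62.3] rect [685. 159.] [24.6 23.5] 43.9 zmax 67.4
sR 113 med [ 569.8 -170.    62. ] rect [ 569.7 -172.2] [24.7 24.4] 87.5 zmax 67.9
sT 118 med [ 549.8 -359.6   66.1] rect [ 550.7 -360.6] [23.  24.6] 88.0 zmax 72.1
jar 346 med [ 687.  -203.4   51.5] rect [ 687.2 -203.7] [45.2 46.3] 82.0 zmax 55.5
jarT 344 med [732.1 -10.1  55.7] rect [733.3  -9.4] [44.4 44.8] 16.7 zmax 60.3
tumb 247 med [568.9 191.8  86.2] rect [567.7 180. ] [63.3 63.1] 44.6 zmax 92.2
bt 765 med [517.  393.4  27. ] rect [512.2 367.2] [175.9 151.8] 6.3 zmax 31.8
jt 599 med [703.3  -2.9  28. ] rect [687.8  -3.2] [150.2 176.3] 86.2 zmax 31.8
st 856 med [ 530.9 -358.8   26.9] rect [ 506.4 -365.5] [175.8 152.6] 4.9 zmax 31.9
b1 337 med [475.   -9.8  13.8] rect [490.2 -15.3] [158.1  67.6] 26.8 zmax 22.9
  axis [-0.797 -0.604] ends [548.3  46.9] [420.1 -50.3]
b2 350 med [ 440.6 -182.3   14. ] rect [ 441.  -174.5] [152.2  28. ] 40.9 zmax 22.5
  axis [-0.769 -0.639] ends [ 503.4 -130.1] [ 386.4 -227.5]
bT 1022 med [519.8 415.    8.6] rect [509.8 416.3] [159.2  45.7] 3.9 zmax 32.7
  axis [-0.999 -0.048] ends [589.5 419.8] [430.5 412.1]
mat [292.6 -62.4   1.2]
c [592.3 -25.    3.1]
```

```bash
cat > plan.py <<'E'
import sys,json
from h import *
# usage: plan.py x y z az(deg of tool y) per waypoint ; prints call targets (cm, rad) in tool axes at each call
p,r,s=tool(); print("t",round(s["t"],2),"p",p.round(1),"az",np.degrees(np.arctan2(*r.as_matrix()[[1,0],1])).round(1),"w",round(s["gripper_width"],1),"F",np.round(s["force"],1),"g",round(s["grasp_force"],1),"j7",round(s["joints"][6],2))
az=np.arctan2(*r.as_matrix()[[1,0],1])
fr=lambda a:np.array([[-np.sin(a)*-1*1,np.cos(a),0],[-np.cos(a),np.sin(a),0],[0,0,-1.]])
def fr(a):
    y=np.array([np.cos(a),np.sin(a),0]); z=np.array([0,0,-1.]); return np.c_[np.cross(y,z),y,z]
a=list(map(float,sys.argv[1:]))
for i in range(0,len(a),4):
    tg=np.array(a[i:i+3]); ta=np.radians(a[i+3]); first=True
    while True:
        dp=tg-p; da=(ta-az+np.pi)%(2*np.pi)-np.pi
        if not first and np.linalg.norm(dp)<1 and abs(da)<.008: break
        n=max(np.linalg.norm(dp)/195,abs(da)/.6,1); first=False
        l=np.round(fr(az).T@dp/n/10,1); w=round(-da/n,2)
        if not l.any() and w==0: break
        print(i//4,l.tolist(),"rz",w); p=p+fr(az)@l*10; az=az-w
        if n==1: break
E
python3 plan.py 685 159 150 0
```

```text
t 0.1 p [188.9 647.5 244.4] az 73.7 w 85.6 F [ 0.2  0.6 -0.1] g 0.0 j7 -0.08
0 [-17.0, -9.2, 2.6] rz 0.36
0 [-19.2, -2.6, 2.6] rz 0.36
0 [-18.8, 4.4, 2.6] rz 0.35
0 [-9.8, 6.3, 1.6] rz 0.22
```

Request:
jog_arm(
  targets=[
    {"linear": [-17, -9.2, 2.6], "angular": [0, 0, 0.36], "gripper": 8.5},
    {"linear": [-17, -9.2, 2.6], "angular": [0, 0, 0.36], "gripper": 8.5},
    {"linear": [-17, -9.2, 2.6], "angular": [0, 0, 0.36], "gripper": 8.5},
    {"linear": [-17, -9.2, 2.6], "angular": [0, 0, 0.36], "gripper": 8.5},
    {"linear": [-17, -9.2, 2.6], "angular": [0, 0, 0.36], "gripper": 8.5},
  ],
)

```text
t: 0.52
position: [329.6, 508.1, 218.5]
ee_rot: [0.001, 0.318, 0.948, -0.001]
force: [0.1, 0.3, 1.0]
gripper_width: 85.1
grasp_force: 0.0
```

Request:
jog_arm(
  targets=[
    {"linear": [-19.2, -2.6, 2.6], "angular": [0, 0, 0.36], "gripper": 8.5},
    {"linear": [-19.2, -2.6, 2.6], "angular": [0, 0, 0.36], "gripper": 8.5},
    {"linear": [-19.2, -2.6, 2.6], "angular": [0, 0, 0.36], "gripper": 8.5},
    {"linear": [-19.2, -2.6, 2.6], "angular": [0, 0, 0.36], "gripper": 8.5},
    {"linear": [-19.2, -2.6, 2.6], "angular": [0, 0, 0.36], "gripper": 8.5},
  ],
)

```text
t: 0.93
position: [466.9, 371.9, 192.6]
ee_rot: [0.001, 0.483, 0.876, -0.001]
force: [0.1, 1.1, 0.7]
gripper_width: 85.3
grasp_force: 0.0
```

Request:
jog_arm(
  targets=[
    {"linear": [-18.8, 4.4, 2.6], "angular": [0, 0, 0.35], "gripper": 5},
    {"linear": [-18.8, 4.4, 2.6], "angular": [0, 0, 0.35], "gripper": 5},
    {"linear": [-18.8, 4.4, 2.6], "angular": [0, 0, 0.35], "gripper": 5},
    {"linear": [-18.8, 4.4, 2.6], "angular": [0, 0, 0.35], "gripper": 5},
    {"linear": [-18.8, 4.4, 2.6], "angular": [0, 0, 0.35], "gripper": 5},
  ],
)

```text
t: 1.35
position: [604.7, 236.7, 166.5]
ee_rot: [0.001, 0.628, 0.778, -0.001]
force: [0.2, 0.5, 0.3]
gripper_width: 50.0
grasp_force: 0.0
```

```bash
python3 - <<'E'
from h import *
im,d,W=cloud("wrist","w0")
m=(W[...,2]>48)&(W[...,2]<75)
n,l,st,c=cv2.connectedComponentsWithStats(m.astype(np.uint8))
for i in range(1,n):
    if st[i,4]>150:
        w=W[l==i]; print(st[i],w.mean(0).round(1),[np.round(v,1) for v in cv2.minAreaRect(w[:,:2].astype(np.float32))],w[:,2].max())
E
python3 plan.py 685 159 150 0 685 159 46 0
```

```text
[197 222  67  42 590] [571.7 207.5  62.1] [array([571.1, 203.5]), array([18.6, 55.7]), np.float64(80.1)] 74.98050895383922
[189 245  14  32 237] [541.1 176.6  62.9] [array([540.6, 179.4]), array([ 4.1, 24.3]), np.float64(6.4)] 74.98255526691999
[232 266  28  33 426] [586.5 162.8  62.5] [array([588.5, 166.1]), array([33. ,  6.6]), np.float64(52.9)] 74.9812401232782
t 1.4 p [608.2 231.2 166.1] az 11.8 w 50.0 F [ 4.  -3.9  1. ] g 0.0 j7 -0.07
0 [-8.6, 6.0, 1.6] rz 0.21
1 [-0.0, 0.0, 10.4] rz -0.0
```

View pics/w0.png

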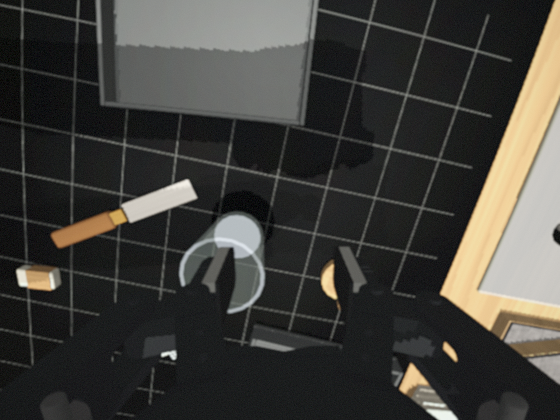

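Wrist view: the glass rim is at (222,272), a stamp foot is just visible at (332,280) behind the right finger, and the gripper is well above both. Continuing over the stamp.

Request:
jog_arm(
  targets=[
    {"linear": [-9.8, 6.3, 1.6], "angular": [0, 0, 0.21], "gripper": 5},
    {"linear": [-9.8, 6.3, 1.6], "angular": [0, 0, 0.21], "gripper": 5},
    {"linear": [-9.8, 6.3, 1.6], "angular": [0, 0, 0.21], "gripper": 5},
    {"linear": [-9.8, 6.3, 1.6], "angular": [0, 0, 0.21], "gripper": 5},
    {"linear": [-9.8, 6.3, 1.6], "angular": [0, 0, 0.21], "gripper": 5},
  ],
)

```text
t: 1.82
position: [685.7, 155.9, 150.2]
ee_rot: [0.0, 0.706, 0.708, -0.001]
force: [-0.2, 0.8, 0.1]
gripper_width: 50.1
grasp_force: 0.0
```

```bash
cat > look.py <<'E'
import sys
from h import *
nm,zl,zh=sys.argv[1],float(sys.argv[2]),float(sys.argv[3])
im,d,W=cloud("wrist",nm)
m=((W[...,2]>zl)&(W[...,2]<zh)).astype(np.uint8)
n,l,st,c=cv2.connectedComponentsWithStats(m)
for i in range(1,n):
    if st[i,4]>250:
        w=W[l==i]; a=cv2.minAreaRect(w[:,:2].astype(np.float32)); print(st[i],w.mean(0).round(1),np.round(a[0],1),np.round(a[1],1),round(a[2],1),w[:,2].max().round(1))
E
python3 look.py w1 35 80; python3 plan.py 685 159 150 0 685 159 46 0
```

```text
[543  61  17  33 294] [892.6 258.4  36.9] [891.6 258.4] [13.5 24.1] 13.2 39.4
[ 110  140   66   81 1399] [592.1 191.3  60.1] [588.3 188.3] [21.1 58.4] 17.8 80.0
[  69  145   80   85 3655] [548.8 174.7  60.6] [556.8 177.4] [38.  58.9] 19.3 80.0
[267 191  33  33 872] [685.  162.2  61.1] [685.  160.4] [24.1 25.1] 86.2 66.5
[ 505  227   55  111 5031] [912.5  85.   43.3] [918.3  80.9] [ 50.5 102.5] 15.3 46.3
t 1.87 p [684.7 158.6 150.4] az 0.3 w 49.8 F [ 0.9  0.9 -0.8] g 0.0 j7 -0.09
0 [0.0, 0.0, 0.0] rz 0.01
1 [0.0, 0.0, 10.4] rz -0.0
```

View pics/w1.png

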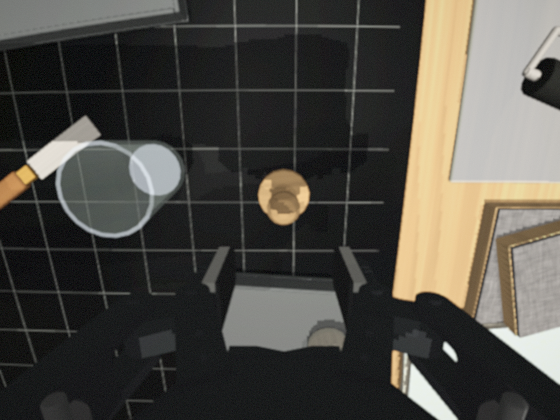

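The wrist view shows the stamp at (283,197), centred between the jaws. Descending and gripping.

Request:
jog_arm(
  targets=[
    {"linear": [0.1, 0, 4], "angular": [0, 0, 0], "gripper": 5},
    {"linear": [0.1, 0, 8], "angular": [0, 0, 0], "gripper": 5},
    {"linear": [0.1, 0, 10.4], "angular": [0, 0, 0], "gripper": 5},
    {"linear": [0.1, 0, 10.4], "angular": [0, 0, 0], "gripper": 5},
    {"linear": [0.1, 0, 10.4], "angular": [0, 0, 0], "gripper": 2},
  ],
)

```text
t: 2.28
position: [683.5, 161.9, 46.3]
ee_rot: [-0.001, 0.704, 0.71, -0.001]
force: [0.6, -0.0, 0.9]
gripper_width: 39.2
grasp_force: 0.0
```

Request:
jog_arm(
  targets=[
    {"linear": [0, 0, 0], "angular": [0, 0, 0], "gripper": 1},
    {"linear": [0, 0, 0], "angular": [0, 0, 0], "gripper": 1},
    {"linear": [0, 0, 0], "angular": [0, 0, 0], "gripper": 1},
    {"linear": [0, 0, 0], "angular": [0, 0, 0], "gripper": 1},
    {"linear": [0, 0, 0], "angular": [0, 0, 0], "gripper": 1},
  ],
)

```text
t: 2.7
position: [686.2, 160.6, 49.6]
ee_rot: [0.001, 0.705, 0.71, 0.002]
force: [-2.1, 0.3, 6.7]
gripper_width: 23.2
grasp_force: 59.3
```

Request:
jog_arm(
  targets=[
    {"linear": [0, 0, -4], "angular": [0, 0, 0], "gripper": 1},
    {"linear": [0, 0, -8], "angular": [0, 0, 0], "gripper": 1},
    {"linear": [0, 0, -12], "angular": [0, 0, 0], "gripper": 1},
    {"linear": [0, 0, -15], "angular": [0, 0, 0], "gripper": 1},
    {"linear": [0, 0, -15], "angular": [0, 0, 0], "gripper": 1},
  ],
)

```text
t: 3.12
position: [689.3, 160.1, 206.2]
ee_rot: [0.004, 0.705, 0.709, 0.006]
force: [0.9, -0.6, 0.2]
gripper_width: 23.4
grasp_force: 59.3
```

```bash
python3 -c "
from h import *
cloud('wrist','w2')"; python3 plan.py 468 -330 200 0
```

```text
t 3.17 p [687.5 160.  202.5] az 0.4 w 23.1 F [ 0.5 -0.3 -1.8] g 59.3 j7 -0.1
0 [-17.7, -8.1, 0.1] rz 0.0
0 [-17.7, -8.1, 0.1] rz 0.0
0 [-13.5, -6.1, 0.0] rz 0.01
```

View pics/w2.png

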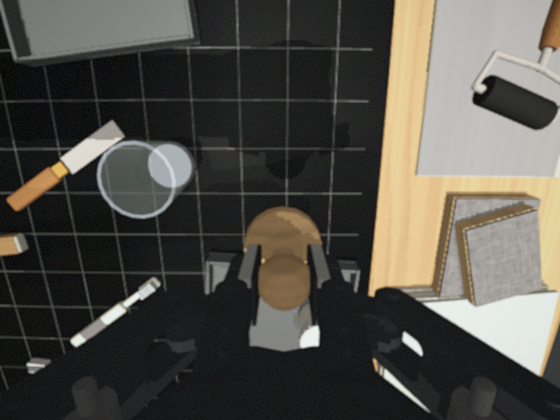

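The stamp is held upright in the jaws at (283,280). Carrying it to the stamp tray.

Request:
jog_arm(
  targets=[
    {"linear": [-17, -7.5, 0], "angular": [0, 0, 0], "gripper": 1},
    {"linear": [-17, -7.5, 0], "angular": [0, 0, 0], "gripper": 1},
    {"linear": [-17, -7.5, 0], "angular": [0, 0, 0], "gripper": 1},
    {"linear": [-17, -7.5, 0], "angular": [0, 0, 0], "gripper": 1},
    {"linear": [-17, -7.5, 0], "angular": [0, 0, 0], "gripper": 1},
  ],
)

```text
t: 3.58
position: [607.6, -17.3, 196.1]
ee_rot: [-0.0, 0.707, 0.707, -0.002]
force: [-0.3, -0.7, -1.3]
gripper_width: 23.0
grasp_force: 59.3
```

Request:
jog_arm(
  targets=[
    {"linear": [-17, -7.5, 0], "angular": [0, 0, 0], "gripper": 1},
    {"linear": [-17, -7.5, 0], "angular": [0, 0, 0], "gripper": 1},
    {"linear": [-17, -7.5, 0], "angular": [0, 0, 0], "gripper": 1},
    {"linear": [-17, -7.5, 0], "angular": [0, 0, 0], "gripper": 1},
    {"linear": [-17, -7.5, 0], "angular": [0, 0, 0], "gripper": 1},
  ],
)

```text
t: 4.0
position: [533.2, -186.9, 196.4]
ee_rot: [-0.0, 0.707, 0.707, -0.002]
force: [0.2, -1.5, -1.1]
gripper_width: 23.1
grasp_force: 59.3
```

Request:
jog_arm(
  targets=[
    {"linear": [-15.6, -6.7, 0], "angular": [0, 0, 0], "gripper": 1},
    {"linear": [-15.6, -6.7, 0], "angular": [0, 0, 0], "gripper": 1},
    {"linear": [-15.6, -6.7, 0], "angular": [0, 0, 0], "gripper": 1},
    {"linear": [-15.6, -6.7, 0], "angular": [0, 0, 0], "gripper": 1},
    {"linear": [-15.6, -6.7, 0], "angular": [0, 0, 0], "gripper": 1},
  ],
)

```text
t: 4.42
position: [465.1, -346.1, 196.8]
ee_rot: [0.0, 0.709, 0.705, -0.003]
force: [-1.1, -0.9, -0.0]
gripper_width: 23.0
grasp_force: 59.3
```

Request:
jog_arm(
  targets=[
    {"linear": [0, 0, 3], "angular": [0, 0, 0], "gripper": 1},
    {"linear": [0, 0, 6], "angular": [0, 0, 0], "gripper": 1},
    {"linear": [0, 0, 9], "angular": [0, 0, 0], "gripper": 1},
    {"linear": [0, 0, 12], "angular": [0, 0, 0], "gripper": 1},
    {"linear": [0, 0, 12], "angular": [0, 0, 0], "gripper": 1},
  ],
)

```text
t: 4.83
position: [467.4, -334.0, 70.9]
ee_rot: [-0.007, 0.705, 0.71, -0.002]
force: [-1.4, 0.6, -0.7]
gripper_width: 23.2
grasp_force: 59.3
```

```bash
python3 -c "
from h import *
cloud('side','s1')"; python3 plan.py 469 -337 54 0
```

```text
t 4.88 p [ 468.9 -335.5   73.8] az 0.4 w 23.1 F [-0.1  0.3  0.2] g 59.3 j7 0.85
0 [-0.2, 0.0, 2.0] rz 0.01
```

Request:
jog_arm(
  targets=[
    {"linear": [0, 0, 1], "angular": [0, 0, 0], "gripper": 1},
    {"linear": [0, 0, 1.7], "angular": [0, 0, 0], "gripper": 1},
    {"linear": [0, 0, 2.2], "angular": [0, 0, 0], "gripper": 1},
    {"linear": [0, 0, 2.2], "angular": [0, 0, 0], "gripper": 1},
    {"linear": [0, 0, 2.2], "angular": [0, 0, 0], "gripper": 1},
  ],
)

```text
t: 5.3
position: [471.8, -337.6, 55.7]
ee_rot: [0.0, 0.705, 0.71, 0.0]
force: [-0.1, -0.8, -0.8]
gripper_width: 23.2
grasp_force: 59.3
```

Request:
jog_arm(
  targets=[
    {"linear": [0, 0, 0.2], "angular": [0, 0, 0], "gripper": 1},
    {"linear": [0, 0, 0.4], "angular": [0, 0, 0], "gripper": 1},
    {"linear": [0, 0, 0.4], "angular": [0, 0, 0], "gripper": 1},
    {"linear": [0, 0, 0.4], "angular": [0, 0, 0], "gripper": 1},
    {"linear": [0, 0, 0.4], "angular": [0, 0, 0], "gripper": 1},
  ],
)

```text
t: 5.72
position: [472.0, -338.3, 53.5]
ee_rot: [0.001, 0.705, 0.709, 0.001]
force: [-2.4, 1.7, 11.9]
gripper_width: 23.2
grasp_force: 60.4
```

Contact with the tray floor (11.9 N); releasing, rising and going to the second stamp.

Request:
jog_arm(
  targets=[
    {"linear": [0, 0, 0.4], "angular": [0, 0, 0], "gripper": 4.5},
    {"linear": [0, 0, 0.2], "angular": [0, 0, 0], "gripper": 4.5},
    {"linear": [0, 0, 0], "angular": [0, 0, 0], "gripper": 4.5},
    {"linear": [0, 0, 0], "angular": [0, 0, 0], "gripper": 4.5},
    {"linear": [0, 0, 0], "angular": [0, 0, 0], "gripper": 4.5},
  ],
)

```text
t: 6.13
position: [471.8, -337.6, 51.5]
ee_rot: [0.0, 0.705, 0.71, 0.0]
force: [0.1, -0.1, -0.0]
gripper_width: 45.2
grasp_force: 0.0
```

Request:
jog_arm(
  targets=[
    {"linear": [0, 0, -3], "angular": [0, 0, 0], "gripper": 4.5},
    {"linear": [0, 0, -6], "angular": [0, 0, 0], "gripper": 4.5},
    {"linear": [0, 0, -9], "angular": [0, 0, 0], "gripper": 4.5},
    {"linear": [0, 0, -9], "angular": [0, 0, 0], "gripper": 4.5},
    {"linear": [0, 0, -9], "angular": [0, 0, 0], "gripper": 4.5},
  ],
)

```text
t: 6.55
position: [472.5, -338.2, 143.0]
ee_rot: [0.002, 0.705, 0.71, 0.001]
force: [0.4, 0.3, -0.8]
gripper_width: 45.0
grasp_force: 0.0
```

```bash
python3 look.py w3 45 80; python3 plan.py 570 -171 145 0 570 -171 49 0
```

```text
[264 201  35  35 947] [ 471.1 -337.    65. ] [ 470.9 -339.4] [24.4 25.3] 88.9 71.2
[365 230  36  34 955] [ 547.2 -359.1   64.3] [ 548.4 -361.2] [25.5 22.5] 55.3 70.9
t 6.6 p [ 471.7 -337.3  141.5] az 0.4 w 45.0 F [-0.5  0.5 -0.5] g 0.0 j7 0.81
0 [16.6, 10.0, -0.4] rz 0.01
1 [-0.0, -0.0, 9.6] rz -0.0
```

Request:
jog_arm(
  targets=[
    {"linear": [16.6, 9.8, -0.5], "angular": [0, 0, 0], "gripper": 5},
    {"linear": [16.6, 9.8, -0.5], "angular": [0, 0, 0], "gripper": 5},
    {"linear": [16.6, 9.8, -0.5], "angular": [0, 0, 0], "gripper": 5},
    {"linear": [16.6, 9.8, -0.5], "angular": [0, 0, 0], "gripper": 5},
    {"linear": [16.6, 9.8, -0.5], "angular": [0, 0, 0], "gripper": 5},
  ],
)

```text
t: 7.02
position: [569.7, -165.3, 144.3]
ee_rot: [-0.002, 0.703, 0.711, 0.0]
force: [-0.1, -0.6, 0.3]
gripper_width: 49.7
grasp_force: 0.0
```

Request:
jog_arm(
  targets=[
    {"linear": [0, 0, 0], "angular": [0, 0, 0], "gripper": 5},
    {"linear": [0, 0, 0], "angular": [0, 0, 0], "gripper": 5},
  ],
)

```text
t: 7.18
position: [568.3, -168.3, 144.4]
ee_rot: [-0.001, 0.703, 0.711, -0.001]
force: [-0.0, -0.3, -0.4]
gripper_width: 50.1
grasp_force: 0.0
```

```bash
python3 look.py w4 45 80; python3 plan.py 570 -172 49 0
```

```text
[ 499    0   61   28 1319] [728.7 -25.5  53.5] [729.9 -25.7] [15.9 37.1] 88.5 58.1
[269 201  34  34 912] [ 569.4 -168.2   60.9] [ 569.4 -170.4] [25.1 25. ] 1.1 66.8
[ 398  227   60   54 2393] [ 684.9 -201.1   51. ] [ 686.4 -203. ] [46.9 45.7] 75.4 53.4
t 7.23 p [ 567.4 -170.6  144.7] az 0.5 w 49.8 F [-0.1 -1.2 -0.3] g 0.0 j7 0.47
0 [-0.1, 0.3, 9.6] rz 0.01
```

Request:
jog_arm(
  targets=[
    {"linear": [0, 0.2, 4], "angular": [0, 0, 0], "gripper": 5},
    {"linear": [0, 0.2, 8], "angular": [0, 0, 0], "gripper": 5},
    {"linear": [0, 0.2, 9.6], "angular": [0, 0, 0], "gripper": 5},
    {"linear": [0, 0.2, 9.6], "angular": [0, 0, 0], "gripper": 5},
    {"linear": [0, 0.2, 9.6], "angular": [0, 0, 0], "gripper": 2},
  ],
)

```text
t: 7.65
position: [568.7, -172.8, 49.4]
ee_rot: [-0.001, 0.706, 0.708, -0.001]
force: [0.4, 0.7, 0.0]
gripper_width: 39.4
grasp_force: 0.0
```

Request:
jog_arm(
  targets=[
    {"linear": [0, 0, 0], "angular": [0, 0, 0], "gripper": 1},
    {"linear": [0, 0, 0], "angular": [0, 0, 0], "gripper": 1},
    {"linear": [0, 0, 0], "angular": [0, 0, 0], "gripper": 1},
    {"linear": [0, 0, 0], "angular": [0, 0, 0], "gripper": 1},
    {"linear": [0, 0, 0], "angular": [0, 0, 0], "gripper": 1},
  ],
)

```text
t: 8.07
position: [571.1, -171.3, 51.6]
ee_rot: [0.001, 0.705, 0.71, 0.001]
force: [-1.0, -0.7, 6.2]
gripper_width: 23.2
grasp_force: 59.2
```

Request:
jog_arm(
  targets=[
    {"linear": [0, 0, -4], "angular": [0, 0, 0], "gripper": 1},
    {"linear": [0, 0, -8], "angular": [0, 0, 0], "gripper": 1},
    {"linear": [0, 0, -12], "angular": [0, 0, 0], "gripper": 1},
    {"linear": [0, 0, -12], "angular": [0, 0, 0], "gripper": 1},
    {"linear": [0, 0, -12], "angular": [0, 0, 0], "gripper": 1},
  ],
)

```text
t: 8.48
position: [572.0, -171.2, 173.1]
ee_rot: [0.002, 0.705, 0.71, 0.002]
force: [0.2, 1.3, -1.4]
gripper_width: 23.0
grasp_force: 59.2
```

```bash
python3 look.py w5 100 130;  python3 plan.py 475 -402 165 0 475 -402 70 0
```

```text
t 8.53 p [ 570.5 -170.5  171. ] az 0.4 w 23.0 F [-1.6 -0.  -0.2] g 59.2 j7 0.45
0 [-18.0, -7.6, 0.5] rz 0.01
0 [-5.1, -2.1, 0.1] rz -0.0
1 [-0.0, 0.0, 9.5] rz -0.0
```

Request:
jog_arm(
  targets=[
    {"linear": [-18, -7.6, 0], "angular": [0, 0, 0], "gripper": 1},
    {"linear": [-18, -7.6, 0], "angular": [0, 0, 0], "gripper": 1},
    {"linear": [-18, -7.6, 0], "angular": [0, 0, 0], "gripper": 1},
    {"linear": [-18, -7.6, 0], "angular": [0, 0, 0], "gripper": 1},
    {"linear": [-18, -7.6, 0], "angular": [0, 0, 0], "gripper": 1},
  ],
)

```text
t: 8.95
position: [492.0, -354.5, 168.3]
ee_rot: [-0.001, 0.706, 0.708, -0.001]
force: [-0.1, -0.8, -0.5]
gripper_width: 23.2
grasp_force: 59.2
```

Request:
jog_arm(
  targets=[
    {"linear": [-5.1, -2, 0], "angular": [0, 0, 0], "gripper": 1},
    {"linear": [-5.1, -2, 0], "angular": [0, 0, 0], "gripper": 1},
    {"linear": [-5.1, -2, 0], "angular": [0, 0, 0], "gripper": 1},
    {"linear": [-5.1, -2, 0], "angular": [0, 0, 0], "gripper": 1},
    {"linear": [-5.1, -2, 0], "angular": [0, 0, 0], "gripper": 1},
  ],
)

```text
t: 9.37
position: [476.4, -400.5, 168.7]
ee_rot: [-0.002, 0.704, 0.71, 0.0]
force: [-0.5, 0.6, -0.6]
gripper_width: 22.9
grasp_force: 59.2
```

Request:
jog_arm(
  targets=[
    {"linear": [0, 0, 3], "angular": [0, 0, 0], "gripper": 1},
    {"linear": [0, 0, 6], "angular": [0, 0, 0], "gripper": 1},
    {"linear": [0, 0, 9.5], "angular": [0, 0, 0], "gripper": 1},
    {"linear": [0, 0, 9.5], "angular": [0, 0, 0], "gripper": 1},
    {"linear": [0, 0, 9.5], "angular": [0, 0, 0], "gripper": 1},
  ],
)

```text
t: 9.78
position: [476.0, -399.7, 73.5]
ee_rot: [-0.003, 0.704, 0.711, 0.0]
force: [-0.5, -0.3, 0.6]
gripper_width: 23.2
grasp_force: 59.2
```

Request:
jog_arm(
  targets=[
    {"linear": [0, 0, 0.8], "angular": [0, 0, 0], "gripper": 1},
    {"linear": [0, 0, 1.5], "angular": [0, 0, 0], "gripper": 1},
    {"linear": [0, 0, 1.9], "angular": [0, 0, 0], "gripper": 1},
    {"linear": [0, 0, 1.9], "angular": [0, 0, 0], "gripper": 1},
    {"linear": [0, 0, 1.9], "angular": [0, 0, 0], "gripper": 1},
  ],
)

```text
t: 10.2
position: [476.2, -402.6, 56.7]
ee_rot: [0.0, 0.705, 0.71, 0.0]
force: [0.3, -0.6, -0.5]
gripper_width: 23.1
grasp_force: 59.2
```

Request:
jog_arm(
  targets=[
    {"linear": [0, 0, 0.1], "angular": [0, 0, 0], "gripper": 1},
    {"linear": [0, 0, 0.3], "angular": [0, 0, 0], "gripper": 1},
    {"linear": [0, 0, 0.3], "angular": [0, 0, 0], "gripper": 1},
    {"linear": [0, 0, 0.3], "angular": [0, 0, 0], "gripper": 1},
    {"linear": [0, 0, 0.3], "angular": [0, 0, 0], "gripper": 1},
  ],
)

```text
t: 10.62
position: [476.3, -403.4, 55.6]
ee_rot: [0.001, 0.705, 0.709, 0.0]
force: [-3.2, 2.1, 11.7]
gripper_width: 22.9
grasp_force: 60.2
```

Request:
jog_arm(
  targets=[
    {"linear": [0, 0, 0], "angular": [0, 0, 0], "gripper": 4.5},
    {"linear": [0, 0, 0], "angular": [0, 0, 0], "gripper": 4.5},
    {"linear": [0, 0, 0], "angular": [0, 0, 0], "gripper": 4.5},
    {"linear": [0, 0, 0], "angular": [0, 0, 0], "gripper": 4.5},
    {"linear": [0, 0, 0], "angular": [0, 0, 0], "gripper": 4.5},
  ],
)

```text
t: 11.03
position: [476.0, -402.4, 53.0]
ee_rot: [-0.0, 0.705, 0.71, -0.0]
force: [-0.1, -0.5, 0.1]
gripper_width: 44.8
grasp_force: 0.0
```

Request:
jog_arm(
  targets=[
    {"linear": [0, 0, -3], "angular": [0, 0, 0], "gripper": 4.5},
    {"linear": [0, 0, -6], "angular": [0, 0, 0], "gripper": 4.5},
    {"linear": [0, 0, -9], "angular": [0, 0, 0], "gripper": 4.5},
    {"linear": [0, 0, -9], "angular": [0, 0, 0], "gripper": 4.5},
    {"linear": [0, 0, -9], "angular": [0, 0, 0], "gripper": 4.5},
  ],
)

```text
t: 11.45
position: [476.9, -403.3, 145.0]
ee_rot: [0.002, 0.705, 0.71, 0.0]
force: [-0.7, -0.4, -0.5]
gripper_width: 44.8
grasp_force: 0.0
```

```bash
python3 look.py w6 45 80; python3 plan.py 686 -203 145 0 686 -203 39 0
```

```text
[ 257  110   38   38 1112] [ 471.3 -339.4   65.6] [ 471.  -339.6] [24.9 25.6] 89.7 71.6
[ 366  144   38   37 1093] [ 547.  -361.1   64.9] [ 549.2 -362.2] [24.9 25.3] 18.8 70.9
[264 196  35  35 942] [ 475.1 -398.6   65. ] [ 475.1 -400.9] [25.2 24.9] 30.0 70.7
t 11.5 p [ 476.1 -402.3  143.4] az 0.4 w 45.1 F [-1.8 -1.   0.8] g 0.0 j7 0.91
0 [13.3, 14.2, -0.1] rz 0.0
0 [6.5, 6.9, -0.1] rz 0.01
1 [-0.0, 0.0, 10.6] rz -0.0
```

View pics/w6.png

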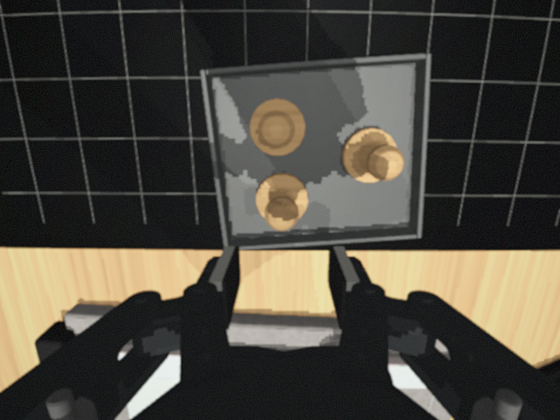

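All three stamps stand in the tray at (277,127), (281,200) and (372,157). Next, the jar.

Request:
jog_arm(
  targets=[
    {"linear": [13.3, 14.2, 0], "angular": [0, 0, 0], "gripper": 7.5},
    {"linear": [13.3, 14.2, 0], "angular": [0, 0, 0], "gripper": 7.5},
    {"linear": [13.3, 14.2, 0], "angular": [0, 0, 0], "gripper": 7.5},
    {"linear": [13.3, 14.2, 0], "angular": [0, 0, 0], "gripper": 7.5},
    {"linear": [13.3, 14.2, 0], "angular": [0, 0, 0], "gripper": 7.5},
  ],
)

```text
t: 11.92
position: [619.5, -263.2, 140.8]
ee_rot: [-0.002, 0.703, 0.711, 0.001]
force: [-0.7, 0.3, 0.4]
gripper_width: 75.1
grasp_force: 0.0
```

Request:
jog_arm(
  targets=[
    {"linear": [6.5, 6.8, 0], "angular": [0, 0, 0], "gripper": 7.5},
    {"linear": [6.5, 6.8, 0], "angular": [0, 0, 0], "gripper": 7.5},
    {"linear": [6.5, 6.8, 0], "angular": [0, 0, 0], "gripper": 7.5},
    {"linear": [6.5, 6.8, 0], "angular": [0, 0, 0], "gripper": 7.5},
    {"linear": [6.5, 6.8, 0], "angular": [0, 0, 0], "gripper": 7.5},
  ],
)

```text
t: 12.33
position: [683.9, -201.8, 140.9]
ee_rot: [-0.002, 0.704, 0.71, -0.001]
force: [-0.6, -0.1, 0.8]
gripper_width: 74.9
grasp_force: 0.0
```

```bash
python3 look.py w7 40 80; python3 plan.py 686 -203 39 0
```

```text
[ 257  184   62   61 2824] [ 686.6 -201.1   50.8] [ 686.6 -202.6] [46.2 46.7] 58.3 53.5
[120 363  29  37 733] [ 552.1 -356.6   62.6] [ 549.8 -359.7] [21.8 24.7] 89.0 70.5
t 12.38 p [ 683.1 -203.8  141.5] az 0.3 w 74.7 F [-0.7 -0.  -0.7] g 0.0 j7 0.49
0 [0.1, 0.3, 10.3] rz 0.01
```

Request:
jog_arm(
  targets=[
    {"linear": [0.1, 0.3, 4], "angular": [0, 0, 0], "gripper": 7.5},
    {"linear": [0.1, 0.3, 8], "angular": [0, 0, 0], "gripper": 7.5},
    {"linear": [0.1, 0.3, 10.3], "angular": [0, 0, 0], "gripper": 7.5},
    {"linear": [0.1, 0.3, 10.3], "angular": [0, 0, 0], "gripper": 7.5},
    {"linear": [0.1, 0.3, 10.3], "angular": [0, 0, 0], "gripper": 5.5},
  ],
)

```text
t: 12.8
position: [685.5, -203.9, 39.1]
ee_rot: [-0.001, 0.706, 0.709, -0.001]
force: [0.4, 0.7, 0.4]
gripper_width: 64.3
grasp_force: 0.0
```

Request:
jog_arm(
  targets=[
    {"linear": [0, 0, 0], "angular": [0, 0, 0], "gripper": 3.5},
    {"linear": [0, 0, 0], "angular": [0, 0, 0], "gripper": 3.5},
    {"linear": [0, 0, 0], "angular": [0, 0, 0], "gripper": 3.5},
    {"linear": [0, 0, 0], "angular": [0, 0, 0], "gripper": 3.5},
    {"linear": [0, 0, 0], "angular": [0, 0, 0], "gripper": 3.5},
  ],
)

```text
t: 13.22
position: [689.0, -203.4, 43.2]
ee_rot: [0.002, 0.705, 0.709, 0.001]
force: [-0.8, -0.5, 6.5]
gripper_width: 43.6
grasp_force: 61.7
```

Request:
jog_arm(
  targets=[
    {"linear": [0, 0, -4], "angular": [0, 0, 0], "gripper": 3.5},
    {"linear": [0, 0, -8], "angular": [0, 0, 0], "gripper": 3.5},
    {"linear": [0, 0, -10], "angular": [0, 0, 0], "gripper": 3.5},
    {"linear": [0, 0, -10], "angular": [0, 0, 0], "gripper": 3.5},
    {"linear": [0, 0, -10], "angular": [0, 0, 0], "gripper": 3.5},
  ],
)

```text
t: 13.63
position: [688.4, -202.0, 142.5]
ee_rot: [0.001, 0.705, 0.71, 0.001]
force: [-0.8, 0.3, -2.1]
gripper_width: 44.4
grasp_force: 61.5
```

```bash
python3 look.py w8 100 150;  python3 plan.py 651 -1 140 0 651 -1 60 0
```

```text
[ 205  205  159   68 2852] [ 688.3 -184.7  135.4] [ 688.8 -186.8] [19.8 71. ] 88.9 150.0
t 13.68 p [ 687.3 -201.5  140.4] az 0.4 w 43.6 F [-0.5  0.3 -1.9] g 61.5 j7 0.49
0 [19.2, -3.3, 0.0] rz 0.01
0 [0.9, -0.2, 0.0] rz -0.0
1 [-0.0, 0.0, 8.0] rz -0.0
```

Request:
jog_arm(
  targets=[
    {"linear": [20.1, -3.5, 0], "angular": [0, 0, 0], "gripper": 3.5},
    {"linear": [20.1, -3.5, 0], "angular": [0, 0, 0], "gripper": 3.5},
    {"linear": [20.1, -3.5, 0], "angular": [0, 0, 0], "gripper": 3.5},
    {"linear": [20.1, -3.5, 0], "angular": [0, 0, 0], "gripper": 3.5},
    {"linear": [20.1, -3.5, 0], "angular": [0, 0, 0], "gripper": 3.5},
  ],
)

```text
t: 14.1
position: [649.1, 2.0, 138.0]
ee_rot: [-0.002, 0.704, 0.71, -0.001]
force: [-0.1, 0.2, -0.4]
gripper_width: 43.9
grasp_force: 61.5
```

Request:
jog_arm(
  targets=[
    {"linear": [0, 0, 3], "angular": [0, 0, 0], "gripper": 3.5},
    {"linear": [0, 0, 6], "angular": [0, 0, 0], "gripper": 3.5},
    {"linear": [0, 0, 8], "angular": [0, 0, 0], "gripper": 3.5},
    {"linear": [0, 0, 8], "angular": [0, 0, 0], "gripper": 3.5},
    {"linear": [0, 0, 8], "angular": [0, 0, 0], "gripper": 3.5},
  ],
)

```text
t: 14.52
position: [649.4, -1.2, 58.1]
ee_rot: [-0.002, 0.705, 0.71, -0.002]
force: [1.5, -0.0, -1.0]
gripper_width: 44.0
grasp_force: 61.5
```

Request:
jog_arm(
  targets=[
    {"linear": [0, 0, 0.6], "angular": [0, 0, 0], "gripper": 3.5},
    {"linear": [0, 0, 1.0], "angular": [0, 0, 0], "gripper": 3.5},
    {"linear": [0, 0, 1.2], "angular": [0, 0, 0], "gripper": 3.5},
    {"linear": [0, 0, 1.2], "angular": [0, 0, 0], "gripper": 3.5},
    {"linear": [0, 0, 1.2], "angular": [0, 0, 0], "gripper": 3.5},
  ],
)

```text
t: 14.93
position: [651.5, -1.3, 48.8]
ee_rot: [0.0, 0.705, 0.71, 0.0]
force: [-0.3, -0.7, -1.1]
gripper_width: 43.7
grasp_force: 61.5
```

Request:
jog_arm(
  targets=[
    {"linear": [0, 0, 0.2], "angular": [0, 0, 0], "gripper": 3.5},
    {"linear": [0, 0, 0.4], "angular": [0, 0, 0], "gripper": 3.5},
    {"linear": [0, 0, 0.4], "angular": [0, 0, 0], "gripper": 3.5},
    {"linear": [0, 0, 0.4], "angular": [0, 0, 0], "gripper": 3.5},
    {"linear": [0, 0, 0.4], "angular": [0, 0, 0], "gripper": 3.5},
  ],
)

```text
t: 15.35
position: [651.8, -1.3, 47.1]
ee_rot: [0.0, 0.705, 0.71, 0.001]
force: [-5.5, -0.1, 14.0]
gripper_width: 44.1
grasp_force: 63.0
```

Request:
jog_arm(
  targets=[
    {"linear": [0, 0, 0], "angular": [0, 0, 0], "gripper": 5.6},
    {"linear": [0, 0, 0], "angular": [0, 0, 0], "gripper": 5.6},
    {"linear": [0, 0, 0], "angular": [0, 0, 0], "gripper": 5.6},
    {"linear": [0, 0, 0], "angular": [0, 0, 0], "gripper": 5.6},
    {"linear": [0, 0, 0], "angular": [0, 0, 0], "gripper": 5.6},
  ],
)

```text
t: 15.77
position: [651.1, -1.2, 44.0]
ee_rot: [-0.0, 0.705, 0.71, -0.0]
force: [-0.1, 0.6, -0.2]
gripper_width: 55.8
grasp_force: 0.0
```

Request:
jog_arm(
  targets=[
    {"linear": [0, 0, -4], "angular": [0, 0, 0], "gripper": 5.6},
    {"linear": [0, 0, -8], "angular": [0, 0, 0], "gripper": 5.6},
    {"linear": [0, 0, -12], "angular": [0, 0, 0], "gripper": 5.6},
    {"linear": [0, 0, -13], "angular": [0, 0, 0], "gripper": 5.6},
    {"linear": [0, 0, -13], "angular": [0, 0, 0], "gripper": 5.6},
  ],
)

```text
t: 16.18
position: [653.7, -1.7, 178.6]
ee_rot: [0.003, 0.705, 0.709, 0.003]
force: [-0.3, -0.4, 0.4]
gripper_width: 55.7
grasp_force: 0.0
```

```bash
python3 look.py w9 35 60; python3 plan.py 478 -6 175 -53
python3 - <<'E'
from h import *
z=np.load("pics/top0.npz"); im,d=z["im"],z["d"]; W=world((z["K"],z["D"],z["R"],z["t"]),d)
for u0,u1,v0,v1 in [(248,298,230,290),(322,375,242,300),(82,98,216,285)]:
    g=(im[v0:v1,u0:u1].min(2)>105).astype(np.uint8); n,l,st,c=cv2.connectedComponentsWithStats(g); i=1+st[1:,4].argmax()
    w=W[v0:v1,u0:u1][l==i]; w=w[w[:,2]>2]; print(len(w),[np.round(x,1) for x in cv2.minAreaRect(w[:,:2].astype(np.float32))])
E
```

```text
[150   0  50  12 329] [572.1 153.3  46.5] [569.9 154.3] [34.4  7.7] 6.1 60.0
[549  58  11 114 764] [894.2  82.2  38.5] [896.3  73.3] [  7.6 100.2] 14.5 43.9
[ 253  172   55   55 2216] [651.5   1.6  54.8] [6.514e+02 2.000e-01] [46.7 46.5] 56.9 57.9
[ 343  183   56   53 2278] [731.2  -7.   54.2] [732.9  -8.6] [47.3 46. ] 4.8 57.6
t 16.23 p [652.1  -1.3 175.9] az 0.4 w 56.3 F [-0.2 -0.4 -1.5] g 0.0 j7 0.19
0 [-0.2, -11.2, 0.1] rz 0.6
0 [-3.6, -5.0, -0.0] rz 0.33
326 [array([479.2,  -5.6]), array([148.2,  12.6]), np.float64(37.2)]
338 [array([ 445.3, -179.3]), array([152.3,  14.4]), np.float64(39.6)]
845 [array([510.4, 421.4]), array([158.5,  38.7]), np.float64(1.1)]
```

View pics/w9.png

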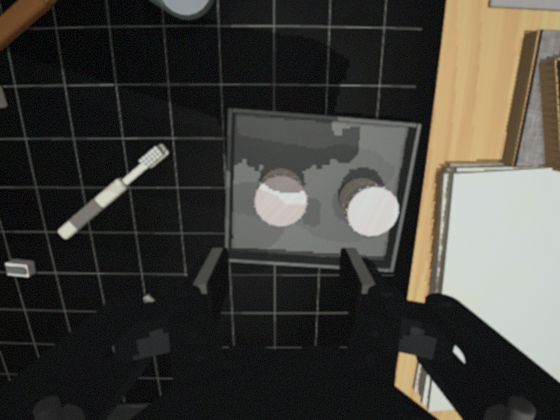

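Both jars stand in the jar tray, at (280,203) and (373,210). Brush b1 runs from (65,232) to (165,150). Moving to it.

Request:
jog_arm(
  targets=[
    {"linear": [-0.2, -11.2, 0], "angular": [0, 0, 0.6], "gripper": 4},
    {"linear": [-0.2, -11.2, 0], "angular": [0, 0, 0.6], "gripper": 4},
    {"linear": [-0.2, -11.2, 0], "angular": [0, 0, 0.6], "gripper": 4},
    {"linear": [-0.2, -11.2, 0], "angular": [0, 0, 0.6], "gripper": 4},
    {"linear": [-0.2, -11.2, 0], "angular": [0, 0, 0.6], "gripper": 4},
  ],
)

```text
t: 16.65
position: [535.9, -3.8, 172.3]
ee_rot: [-0.001, 0.884, 0.467, -0.002]
force: [1.2, 0.0, 0.3]
gripper_width: 39.9
grasp_force: 0.0
```

Request:
jog_arm(
  targets=[
    {"linear": [-3.6, -5, 4], "angular": [0, 0, 0.33], "gripper": 4},
    {"linear": [-3.6, -5, 4], "angular": [0, 0, 0.33], "gripper": 4},
    {"linear": [-3.6, -5, 4], "angular": [0, 0, 0.33], "gripper": 4},
    {"linear": [-3.6, -5, 4], "angular": [0, 0, 0.33], "gripper": 4},
    {"linear": [-3.6, -5, 4], "angular": [0, 0, 0.33], "gripper": 4},
  ],
)

```text
t: 17.07
position: [477.4, -5.7, 133.4]
ee_rot: [0.0, 0.948, 0.32, -0.001]
force: [0.2, 1.1, -0.5]
gripper_width: 39.9
grasp_force: 0.0
```

```bash
cat > lb.py <<'E'
import sys
from h import *
im,d,W=cloud("wrist",sys.argv[1]); p,r,s=tool()
# white brush pixels: bright or raised 9..24 mm near the jaws
m=((im.min(2)>95)|(W[...,2]>8))&(W[...,2]<26)&(np.hypot(W[...,0]-p[0],W[...,1]-p[1])<110)
m=cv2.morphologyEx(m.astype(np.uint8),cv2.MORPH_OPEN,np.ones((3,3),np.uint8))
n,l,st,c=cv2.connectedComponentsWithStats(m)
for i in range(1,n):
    if st[i,4]>200:
        w=W[l==i]; a=cv2.minAreaRect(w[:,:2].astype(np.float32)); print(st[i],w.mean(0).round(1),np.round(a[0],1),np.round(a[1],1),round(a[2],1))
E
python3 lb.py w10; python3 plan.py 479 -5.6 19 -52.8
```

```text
[249  67  74  65 483] [548.2  46.5   3.4] [545.   42.9] [63.9 40.4] 58.1
[ 274  110   21  172 2628] [480.   -3.4  12.1] [476.   -6.8] [157.9  17.5] 38.2
t 17.12 p [478.4  -5.7 134. ] az -52.7 w 39.6 F [-0.3  0.5  0.6] g 0.0 j7 -0.64
0 [0.1, 0.0, 11.5] rz 0.0
```

View pics/w10.png

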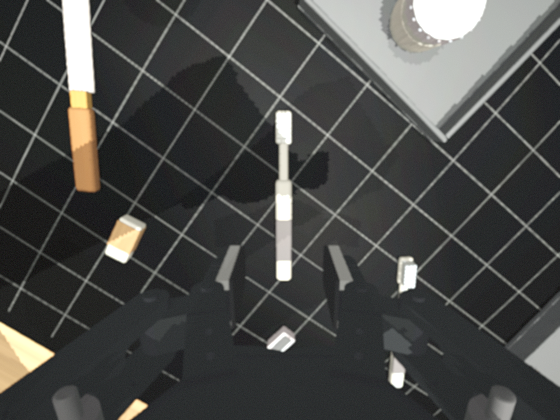

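The brush is vertical and centred between the jaws, from (284,115) to (284,278). Descending.

Request:
jog_arm(
  targets=[
    {"linear": [0, 0, 4], "angular": [0, 0, 0], "gripper": 4},
    {"linear": [0, 0, 8], "angular": [0, 0, 0], "gripper": 4},
    {"linear": [0, 0, 10.5], "angular": [0, 0, 0], "gripper": 4},
    {"linear": [0, 0, 11.2], "angular": [0, 0, 0], "gripper": 4},
    {"linear": [0, 0, 11.4], "angular": [0, 0, 0], "gripper": 4},
  ],
)

```text
t: 17.53
position: [477.7, -6.3, 19.1]
ee_rot: [-0.0, 0.948, 0.319, -0.001]
force: [0.6, -0.5, 0.8]
gripper_width: 39.9
grasp_force: 0.0
```

Request:
jog_arm(
  targets=[
    {"linear": [0, 0, 0], "angular": [0, 0, 0], "gripper": 0.5},
    {"linear": [0, 0, 0], "angular": [0, 0, 0], "gripper": 0.5},
    {"linear": [0, 0, 0], "angular": [0, 0, 0], "gripper": 0.5},
    {"linear": [0, 0, 0], "angular": [0, 0, 0], "gripper": 0.5},
    {"linear": [0, 0, 0], "angular": [0, 0, 0], "gripper": 0.5},
  ],
)

```text
t: 17.95
position: [479.2, -6.0, 21.9]
ee_rot: [0.0, 0.948, 0.318, 0.002]
force: [-1.0, -0.1, 7.0]
gripper_width: 10.5
grasp_force: 59.4
```

Request:
jog_arm(
  targets=[
    {"linear": [0, 0, -4], "angular": [0, 0, 0], "gripper": 0.5},
    {"linear": [0, 0, -8], "angular": [0, 0, 0], "gripper": 0.5},
    {"linear": [0, 0, -12], "angular": [0, 0, 0], "gripper": 0.5},
    {"linear": [0, 0, -15], "angular": [0, 0, 0], "gripper": 0.5},
    {"linear": [0, 0, -15], "angular": [0, 0, 0], "gripper": 0.5},
  ],
)

```text
t: 18.37
position: [481.5, -6.2, 176.3]
ee_rot: [0.0, 0.948, 0.318, 0.006]
force: [0.6, -0.4, 0.1]
gripper_width: 10.7
grasp_force: 58.8
```

```bash
python3 lb.py w11; python3 plan.py 512 365 170 -83.7
python3 - <<'E'
from h import *
z=np.load("pics/w11.npz"); d=z["d"];W=world((z["K"],z["D"],z["R"],z["t"]),d); p,r,s=tool()
m=(W[...,2]>120)&(W[...,2]<185); T=r.inv().apply(W[m]-p); k=abs(T[:,1])<12; T=T[k]
for a in range(-80,90,10):
    q=T[(T[:,0]>a)&(T[:,0]<a+10)]
    if len(q)>3: print(a,len(q),np.median(q,0).round(1))
E
```

```text
t 18.42 p [479.9  -5.6 173.8] az -52.8 w 10.4 F [ 0.5  0.6 -0.1] g 58.8 j7 -0.69
0 [13.1, -14.5, 0.2] rz 0.28
0 [7.8, -15.9, 0.2] rz 0.26
-60 6 [-50.5   1.6   5.3]
-50 349 [-44.7   1.    4.7]
-40 375 [-35.1   1.1   4.8]
-30 392 [-24.9   1.6   4.6]
-20 387 [-15.    1.6   4.9]
-10 430 [-4.9  1.1  5.1]
0 466 [5.3 1.1 5.2]
10 978 [12.5  1.1  4.9]
20 297 [24.5  1.2 10.4]
30 276 [34.9  1.4 10.4]
40 290 [45.1  1.7 10.4]
50 496 [55.9  1.2  0.7]
60 606 [65.   1.5  0.7]
70 374 [73.1  1.7  9.7]
```

View pics/w11.png

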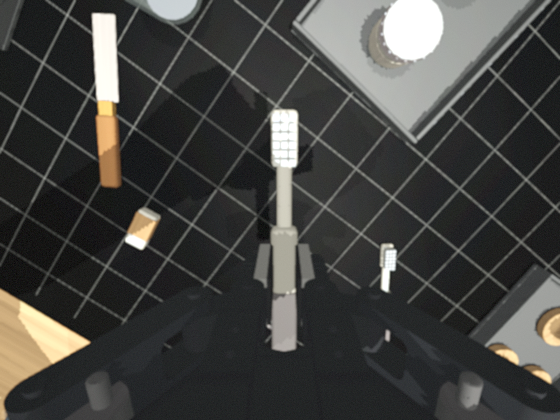

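The brush is held level and centred, head at (285,135). Carrying it to the brush tray.

Request:
jog_arm(
  targets=[
    {"linear": [13.1, -14.5, 0], "angular": [0, 0, 0.28], "gripper": 0.5},
    {"linear": [13.1, -14.5, 0], "angular": [0, 0, 0.28], "gripper": 0.5},
    {"linear": [13.1, -14.5, 0], "angular": [0, 0, 0.28], "gripper": 0.5},
    {"linear": [13.1, -14.5, 0], "angular": [0, 0, 0.28], "gripper": 0.5},
    {"linear": [13.1, -14.5, 0], "angular": [0, 0, 0.28], "gripper": 0.5},
  ],
)

```text
t: 18.83
position: [493.4, 192.7, 169.3]
ee_rot: [-0.0, 0.983, 0.184, -0.001]
force: [0.9, -0.6, 0.2]
gripper_width: 10.8
grasp_force: 58.8
```

Request:
jog_arm(
  targets=[
    {"linear": [7.8, -15.9, 0], "angular": [0, 0, 0.26], "gripper": 0.5},
    {"linear": [7.8, -15.9, 0], "angular": [0, 0, 0.26], "gripper": 0.5},
    {"linear": [7.8, -15.9, 0], "angular": [0, 0, 0.26], "gripper": 0.5},
    {"linear": [7.8, -15.9, 0], "angular": [0, 0, 0.26], "gripper": 0.5},
    {"linear": [7.8, -15.9, 0], "angular": [0, 0, 0.26], "gripper": 0.5},
  ],
)

```text
t: 19.25
position: [507.8, 374.0, 168.3]
ee_rot: [-0.001, 0.998, 0.059, -0.001]
force: [-0.5, 1.3, 0.1]
gripper_width: 10.4
grasp_force: 58.8
```

Request:
jog_arm(
  targets=[
    {"linear": [0, 0, 4], "angular": [0, 0, 0], "gripper": 0.5},
    {"linear": [0, 0, 8], "angular": [0, 0, 0], "gripper": 0.5},
    {"linear": [0, 0, 10], "angular": [0, 0, 0], "gripper": 0.5},
    {"linear": [0, 0, 10], "angular": [0, 0, 0], "gripper": 0.5},
    {"linear": [0, 0, 10], "angular": [0, 0, 0], "gripper": 0.5},
  ],
)

```text
t: 19.67
position: [509.4, 364.3, 69.0]
ee_rot: [0.001, 0.999, 0.054, -0.001]
force: [-0.5, -0.3, 1.2]
gripper_width: 10.8
grasp_force: 58.8
```

```bash
python3 - <<'E'
from h import *
im,d,W=cloud("wrist","w12")
m=(W[...,2]>20)&(W[...,2]<34)&(abs(W[...,0]-512)<100)&(abs(W[...,1]-367)<88)
w=W[m]; a=cv2.minAreaRect(w[:,:2].astype(np.float32)); print(len(w),a)
E
python3 plan.py 512.4 365 27 -83.7
```

```text
8234 ((513.9207763671875, 368.2570495605469), (172.63134765625, 150.70489501953125), 6.115306377410889)
t 19.72 p [510.7 364.8  70.7] az -83.9 w 10.9 F [0.6 0.3 0.3] g 58.8 j7 -1.64
0 [0.2, -0.0, 4.4] rz -0.0
```

View pics/w12.png

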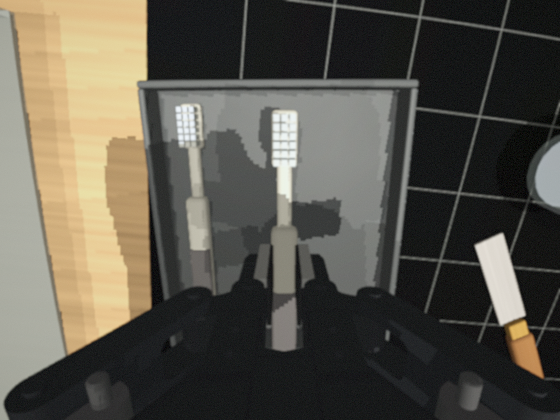

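The brush is aligned inside the tray at (285,135); the existing one is at (190,125). Lowering.

Request:
jog_arm(
  targets=[
    {"linear": [0.2, 0, 2], "angular": [0, 0, 0], "gripper": 0.5},
    {"linear": [0.2, 0, 3.6], "angular": [0, 0, 0], "gripper": 0.5},
    {"linear": [0.2, 0, 4.3], "angular": [0, 0, 0], "gripper": 0.5},
    {"linear": [0.2, 0, 4.5], "angular": [0, 0, 0], "gripper": 0.5},
    {"linear": [0.2, 0, 4.5], "angular": [0, 0, 0], "gripper": 0.5},
  ],
)

```text
t: 20.13
position: [512.9, 365.6, 26.6]
ee_rot: [-0.001, 0.999, 0.054, 0.001]
force: [0.3, 0.2, 0.4]
gripper_width: 10.9
grasp_force: 58.8
```

Request:
jog_arm(
  targets=[
    {"linear": [0, 0, 0.1], "angular": [0, 0, 0], "gripper": 0.5},
    {"linear": [0, 0, 0.2], "angular": [0, 0, 0], "gripper": 0.5},
    {"linear": [0, 0, 0.2], "angular": [0, 0, 0], "gripper": 0.5},
    {"linear": [0, 0, 0.2], "angular": [0, 0, 0], "gripper": 0.5},
  ],
)

```text
t: 20.47
position: [513.4, 365.9, 26.0]
ee_rot: [-0.001, 0.999, 0.054, 0.001]
force: [-2.5, -1.4, 10.3]
gripper_width: 10.6
grasp_force: 60.0
```

Request:
jog_arm(
  targets=[
    {"linear": [0, 0, 0], "angular": [0, 0, 0], "gripper": 2.8},
    {"linear": [0, 0, 0], "angular": [0, 0, 0], "gripper": 2.8},
    {"linear": [0, 0, 0], "angular": [0, 0, 0], "gripper": 2.8},
    {"linear": [0, 0, 0], "angular": [0, 0, 0], "gripper": 2.8},
  ],
)

```text
t: 20.8
position: [512.2, 365.5, 23.4]
ee_rot: [-0.0, 0.999, 0.054, 0.0]
force: [0.1, -0.5, -0.8]
gripper_width: 28.0
grasp_force: 0.0
```

Request:
jog_arm(
  targets=[
    {"linear": [0, 0, -3], "angular": [0, 0, 0], "gripper": 2.8},
    {"linear": [0, 0, -6], "angular": [0, 0, 0], "gripper": 2.8},
    {"linear": [0, 0, -10], "angular": [0, 0, 0], "gripper": 2.8},
    {"linear": [0, 0, -13], "angular": [0, 0, 0], "gripper": 2.8},
    {"linear": [0, 0, -13], "angular": [0, 0, 0], "gripper": 2.8},
  ],
)

```text
t: 21.22
position: [516.0, 366.6, 159.8]
ee_rot: [-0.003, 0.999, 0.054, 0.005]
force: [1.3, 0.9, 0.6]
gripper_width: 28.0
grasp_force: 0.0
```

```bash
cloud=1; python3 lb.py w13; python3 plan.py 446 -179 130 -50.4
```

```text
[  198   108   164   179 20262] [526.1 367.5   9.8] [512.1 369.3] [168.9 141.7] 5.7
[352 109  16 171 798] [528.9 298.4  17.4] [521.1 297.1] [165.1   1.9] 6.3
[ 174  128   21  109 1419] [5.172e+02 4.657e+02 3.000e-01] [516.1 466.7] [ 18.2 109.1] 88.9
t 21.27 p [514.3 366.2 156.9] az -83.8 w 28.0 F [-0.4 -0.  -1.1] g 0.0 j7 -1.7
0 [-4.5, 19.0, 1.0] rz -0.21
0 [-8.3, 17.6, 0.9] rz -0.21
0 [-9.7, 12.7, 0.8] rz -0.16
```

View pics/w13.png

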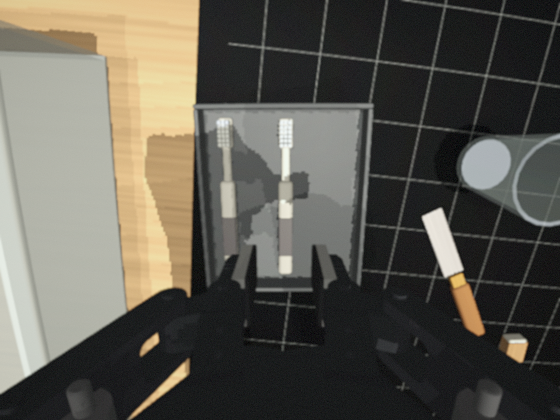

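Brush b1 lies flat in the tray (head (286,133), tail (286,270)). On to the second brush.

Request:
jog_arm(
  targets=[
    {"linear": [-4.5, 19, 0], "angular": [0, 0, -0.21], "gripper": 4},
    {"linear": [-4.5, 19, 0], "angular": [0, 0, -0.21], "gripper": 4},
    {"linear": [-4.5, 19, 0], "angular": [0, 0, -0.21], "gripper": 4},
    {"linear": [-4.5, 19, 0], "angular": [0, 0, -0.21], "gripper": 4},
    {"linear": [-4.5, 19, 0], "angular": [0, 0, -0.21], "gripper": 4},
  ],
)

```text
t: 21.68
position: [486.0, 167.3, 152.2]
ee_rot: [0.001, 0.988, 0.157, -0.002]
force: [0.1, -0.2, -0.3]
gripper_width: 39.8
grasp_force: 0.0
```

Request:
jog_arm(
  targets=[
    {"linear": [-8.3, 17.6, 0], "angular": [0, 0, -0.21], "gripper": 4},
    {"linear": [-8.3, 17.6, 0], "angular": [0, 0, -0.21], "gripper": 4},
    {"linear": [-8.3, 17.6, 0], "angular": [0, 0, -0.21], "gripper": 4},
    {"linear": [-8.3, 17.6, 0], "angular": [0, 0, -0.21], "gripper": 4},
    {"linear": [-8.3, 17.6, 0], "angular": [0, 0, -0.21], "gripper": 4},
  ],
)

```text
t: 22.1
position: [462.0, -25.2, 152.5]
ee_rot: [0.0, 0.966, 0.259, -0.001]
force: [0.2, -0.3, -0.9]
gripper_width: 39.9
grasp_force: 0.0
```

Request:
jog_arm(
  targets=[
    {"linear": [-9.7, 12.7, 2.5], "angular": [0, 0, -0.16], "gripper": 4},
    {"linear": [-9.7, 12.7, 2.5], "angular": [0, 0, -0.16], "gripper": 4},
    {"linear": [-9.7, 12.7, 2.5], "angular": [0, 0, -0.16], "gripper": 4},
    {"linear": [-9.7, 12.7, 2.5], "angular": [0, 0, -0.16], "gripper": 4},
    {"linear": [-9.7, 12.7, 2.5], "angular": [0, 0, -0.16], "gripper": 4},
  ],
)

```text
t: 22.52
position: [440.6, -188.9, 127.3]
ee_rot: [0.002, 0.944, 0.33, -0.002]
force: [-0.2, 0.9, 0.2]
gripper_width: 40.0
grasp_force: 0.0
```

Request:
jog_arm(
  targets=[
    {"linear": [0, 0, 0], "angular": [0, 0, 0], "gripper": 4},
    {"linear": [0, 0, 0], "angular": [0, 0, 0], "gripper": 4},
  ],
)

```text
t: 22.68
position: [443.5, -179.6, 127.4]
ee_rot: [-0.001, 0.942, 0.337, -0.001]
force: [-0.5, 0.0, -0.3]
gripper_width: 39.9
grasp_force: 0.0
```

```bash
python3 lb.py w14; python3 plan.py 446 -179 19.5 -50.4
```

```text
[ 263   91   69  192 3052] [ 452.6 -173.1   11.1] [ 449.  -170.8] [174.9  51.3] 29.3
t 22.73 p [ 444.  -178.7  127.5] az -50.5 w 40.2 F [-0.6  1.7 -0.7] g 0.0 j7 -0.2
0 [0.1, 0.1, 10.8] rz -0.0
```

View pics/w14.png

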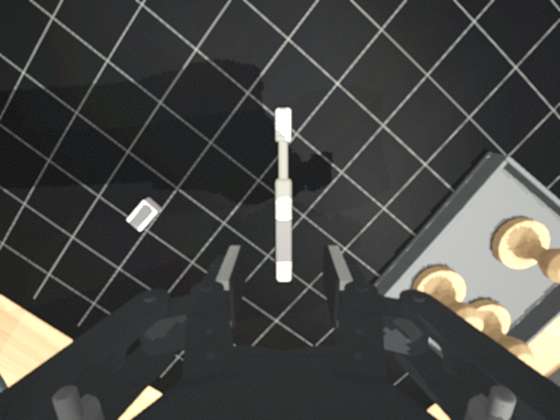

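The second brush is centred between the jaws (284,108)–(284,281). Gripping.

Request:
jog_arm(
  targets=[
    {"linear": [0.1, 0, 4], "angular": [0, 0, 0], "gripper": 4},
    {"linear": [0.1, 0, 8], "angular": [0, 0, 0], "gripper": 4},
    {"linear": [0.1, 0, 10], "angular": [0, 0, 0], "gripper": 4},
    {"linear": [0.1, 0, 10.6], "angular": [0, 0, 0], "gripper": 4},
    {"linear": [0.1, 0, 10.8], "angular": [0, 0, 0], "gripper": 4},
  ],
)

```text
t: 23.15
position: [444.7, -177.6, 19.2]
ee_rot: [-0.001, 0.941, 0.339, -0.001]
force: [0.5, -0.5, 0.5]
gripper_width: 39.7
grasp_force: 0.0
```

Request:
jog_arm(
  targets=[
    {"linear": [0, 0, 0], "angular": [0, 0, 0], "gripper": 0.5},
    {"linear": [0, 0, 0], "angular": [0, 0, 0], "gripper": 0.5},
    {"linear": [0, 0, 0], "angular": [0, 0, 0], "gripper": 0.5},
    {"linear": [0, 0, 0], "angular": [0, 0, 0], "gripper": 0.5},
    {"linear": [0, 0, 0], "angular": [0, 0, 0], "gripper": 0.5},
  ],
)

```text
t: 23.57
position: [446.3, -179.4, 21.8]
ee_rot: [0.0, 0.941, 0.337, 0.002]
force: [-0.9, 1.1, 7.8]
gripper_width: 10.7
grasp_force: 59.5
```

Request:
jog_arm(
  targets=[
    {"linear": [0, 0, -4], "angular": [0, 0, 0], "gripper": 0.5},
    {"linear": [0, 0, -8], "angular": [0, 0, 0], "gripper": 0.5},
    {"linear": [0, 0, -12], "angular": [0, 0, 0], "gripper": 0.5},
    {"linear": [0, 0, -15], "angular": [0, 0, 0], "gripper": 0.5},
    {"linear": [0, 0, -15], "angular": [0, 0, 0], "gripper": 0.5},
  ],
)

```text
t: 23.98
position: [448.5, -181.3, 176.2]
ee_rot: [0.003, 0.942, 0.337, 0.006]
force: [1.0, -0.3, 0.5]
gripper_width: 10.5
grasp_force: 58.7
```

```bash
python3 plan.py 516.6 327 170 -83.7
python3 - <<'E'
from h import *
im,d,W=cloud("wrist","w15"); p,r,s=tool()
m=(W[...,2]>120)&(W[...,2]<190); T=r.inv().apply(W[m]-p); T=T[abs(T[:,1])<12]
for a in range(-40,90,10):
    q=T[(T[:,0]>a)&(T[:,0]<a+10)]
    if len(q)>3: print(a,len(q),np.median(q,0).round(1))
E
```

```text
t 23.98 p [ 448.5 -181.3  176.2] az -50.6 w 10.5 F [ 1.  -0.3  0.5] g 58.7 j7 -0.27
0 [14.3, -13.3, 0.2] rz 0.22
0 [11.0, -16.1, 0.3] rz 0.22
0 [4.5, -11.4, 0.1] rz 0.14
-40 386 [-35.1   1.3   4.6]
-30 391 [-24.8   1.4   4.5]
-20 392 [-14.9   1.9   4.8]
-10 434 [-4.9  1.4  5.1]
0 513 [5.7 0.9 4.9]
10 1112 [11.6  0.9  4.3]
20 322 [24.   1.5 10.1]
30 279 [35.   2.  10.4]
40 291 [45.   1.5 10.2]
50 500 [55.6  2.   1.1]
60 607 [65.2  1.6  0.6]
70 376 [73.2  1.8  9. ]
```

Request:
jog_arm(
  targets=[
    {"linear": [14.3, -13.3, 0], "angular": [0, 0, 0.22], "gripper": 0.5},
    {"linear": [14.3, -13.3, 0], "angular": [0, 0, 0.22], "gripper": 0.5},
    {"linear": [14.3, -13.3, 0], "angular": [0, 0, 0.22], "gripper": 0.5},
    {"linear": [14.3, -13.3, 0], "angular": [0, 0, 0.22], "gripper": 0.5},
    {"linear": [14.3, -13.3, 0], "angular": [0, 0, 0.22], "gripper": 0.5},
  ],
)

```text
t: 24.45
position: [470.1, 16.9, 169.5]
ee_rot: [-0.0, 0.973, 0.232, -0.001]
force: [0.4, -0.2, -0.3]
gripper_width: 10.6
grasp_force: 58.7
```

Request:
jog_arm(
  targets=[
    {"linear": [11, -16.1, 0], "angular": [0, 0, 0.22], "gripper": 0.5},
    {"linear": [11, -16.1, 0], "angular": [0, 0, 0.22], "gripper": 0.5},
    {"linear": [11, -16.1, 0], "angular": [0, 0, 0.22], "gripper": 0.5},
    {"linear": [11, -16.1, 0], "angular": [0, 0, 0.22], "gripper": 0.5},
    {"linear": [11, -16.1, 0], "angular": [0, 0, 0.22], "gripper": 0.5},
  ],
)

```text
t: 24.87
position: [495.6, 211.9, 169.2]
ee_rot: [-0.0, 0.992, 0.126, -0.001]
force: [0.7, 0.5, -0.5]
gripper_width: 10.5
grasp_force: 58.7
```

Request:
jog_arm(
  targets=[
    {"linear": [4.5, -11.4, 0], "angular": [0, 0, 0.14], "gripper": 0.5},
    {"linear": [4.5, -11.4, 0], "angular": [0, 0, 0.14], "gripper": 0.5},
    {"linear": [4.5, -11.4, 0], "angular": [0, 0, 0.14], "gripper": 0.5},
    {"linear": [4.5, -11.4, 0], "angular": [0, 0, 0.14], "gripper": 0.5},
    {"linear": [4.5, -11.4, 0], "angular": [0, 0, 0.14], "gripper": 0.5},
  ],
)

```text
t: 25.28
position: [510.9, 331.6, 168.5]
ee_rot: [0.001, 0.998, 0.057, -0.001]
force: [-0.0, 0.3, -0.9]
gripper_width: 10.2
grasp_force: 58.8
```

Request:
jog_arm(
  targets=[
    {"linear": [0, 0, 4], "angular": [0, 0, 0], "gripper": 0.5},
    {"linear": [0, 0, 8], "angular": [0, 0, 0], "gripper": 0.5},
    {"linear": [0, 0, 10], "angular": [0, 0, 0], "gripper": 0.5},
    {"linear": [0, 0, 10], "angular": [0, 0, 0], "gripper": 0.5},
    {"linear": [0, 0, 10], "angular": [0, 0, 0], "gripper": 0.5},
  ],
)

```text
t: 25.7
position: [512.0, 326.7, 69.6]
ee_rot: [0.001, 0.999, 0.053, -0.001]
force: [0.5, -0.5, -0.4]
gripper_width: 10.4
grasp_force: 58.8
```

Request:
jog_arm(
  targets=[
    {"linear": [0, 0, 0], "angular": [0, 0, 0], "gripper": 0.5},
  ],
)

```text
t: 25.78
position: [513.5, 328.0, 71.8]
ee_rot: [-0.0, 0.999, 0.053, 0.001]
force: [-0.9, 0.6, 0.1]
gripper_width: 10.6
grasp_force: 58.8
```

```bash
python3 plan.py 517.5 328 26.5 -83.7
```

```text
t 25.78 p [513.5 328.   71.8] az -83.9 w 10.6 F [-0.9  0.6  0.1] g 58.8 j7 -1.58
0 [0.4, 0.0, 4.5] rz -0.0
```

Request:
jog_arm(
  targets=[
    {"linear": [0.4, 0, 2], "angular": [0, 0, 0], "gripper": 0.5},
    {"linear": [0.4, 0, 3.6], "angular": [0, 0, 0], "gripper": 0.5},
    {"linear": [0.4, 0, 4.3], "angular": [0, 0, 0], "gripper": 0.5},
    {"linear": [0.4, 0, 4.5], "angular": [0, 0, 0], "gripper": 0.5},
    {"linear": [0.4, 0, 4.5], "angular": [0, 0, 0], "gripper": 0.5},
  ],
)

```text
t: 26.2
position: [516.9, 329.4, 26.4]
ee_rot: [-0.0, 0.999, 0.054, 0.001]
force: [0.2, -0.2, -0.2]
gripper_width: 11.0
grasp_force: 58.8
```

Request:
jog_arm(
  targets=[
    {"linear": [0, 0, 0.1], "angular": [0, 0, 0], "gripper": 0.5},
    {"linear": [0, 0, 0.2], "angular": [0, 0, 0], "gripper": 0.5},
    {"linear": [0, 0, 0.2], "angular": [0, 0, 0], "gripper": 0.5},
    {"linear": [0, 0, 0.2], "angular": [0, 0, 0], "gripper": 0.5},
  ],
)

```text
t: 26.53
position: [517.3, 329.7, 25.8]
ee_rot: [-0.001, 0.999, 0.054, 0.001]
force: [-2.6, -1.9, 9.5]
gripper_width: 10.4
grasp_force: 59.9
```

Request:
jog_arm(
  targets=[
    {"linear": [0, 0, 0], "angular": [0, 0, 0], "gripper": 2.6},
    {"linear": [0, 0, 0], "angular": [0, 0, 0], "gripper": 2.6},
    {"linear": [0, 0, 0], "angular": [0, 0, 0], "gripper": 2.6},
    {"linear": [0, 0, 0], "angular": [0, 0, 0], "gripper": 2.6},
  ],
)

```text
t: 26.87
position: [516.3, 329.6, 23.4]
ee_rot: [-0.0, 0.999, 0.054, 0.0]
force: [0.1, 0.0, -0.2]
gripper_width: 26.0
grasp_force: 0.0
```

Request:
jog_arm(
  targets=[
    {"linear": [0, 0, -3], "angular": [0, 0, 0], "gripper": 2.6},
    {"linear": [0, 0, -6], "angular": [0, 0, 0], "gripper": 2.6},
    {"linear": [0, 0, -10], "angular": [0, 0, 0], "gripper": 2.6},
    {"linear": [0, 0, -13], "angular": [0, 0, 0], "gripper": 2.6},
    {"linear": [0, 0, -15], "angular": [0, 0, 0], "gripper": 2.6},
  ],
)

```text
t: 27.28
position: [517.6, 329.6, 176.6]
ee_rot: [-0.001, 0.999, 0.054, 0.002]
force: [-0.4, 1.4, -0.8]
gripper_width: 26.0
grasp_force: 0.0
```

Request:
jog_arm(
  targets=[
    {"linear": [0, 0, 0], "angular": [0, 0, 0], "gripper": 2.6},
    {"linear": [0, 0, 0], "angular": [0, 0, 0], "gripper": 2.6},
    {"linear": [0, 0, 0], "angular": [0, 0, 0], "gripper": 2.6},
  ],
)

```text
t: 27.53
position: [515.4, 329.3, 172.2]
ee_rot: [0.0, 0.999, 0.054, -0.001]
force: [0.4, -0.9, -0.1]
gripper_width: 25.9
grasp_force: 0.0
```

```bash
python3 - <<'E'
from h import *
im,d,W=cloud("wrist","w16"); im2,_=bot.snapshot("side"); cv2.imwrite("pics/fin.png",np.hstack([cv2.resize(im[60:340],(400,280)) if 0 else cv2.resize(im,(400,300)),cv2.resize(im2,(400,300))]))
E
python3 plan.py
```

```text
t 27.63 p [515.2 329.1 171.6] az -83.8 w 26.1 F [0.1 0.4 1.1] g 0.0 j7 -1.67
```

View pics/fin.png

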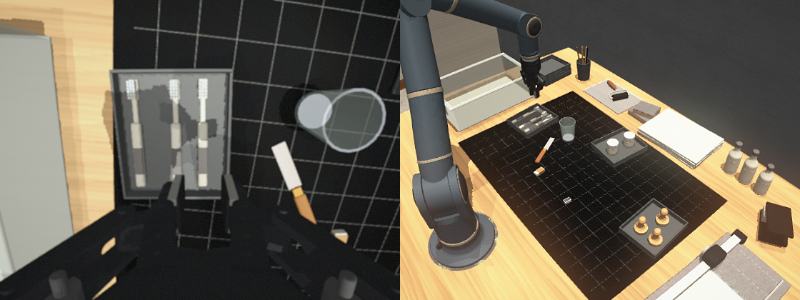

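The final view shows three brushes lying flat in their tray (heads near (133,88), (175,88) and (203,88)), three stamps and two jars upright in theirs, and the glass standing. The gripper is clear, so I'm handing in.

```bash
python3 -c "
from rig import bot
print(bot.finish_job())"
```

```text
the job is handed in; nothing more can be done
None
```

I put both toothbrushes, both stamps and the ink jar into their own trays, with the stamps and jar upright, the brushes bristles up and the glass still standing, then handed the job in at about 28 s; no verdict was returned.

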